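Zero the balance and put the check weight on

TASK

Check the lab balance: lift the mortar off its pan and stand it upright on the cork mat, then, with the pan empty, press the large zero key fully down, hold it down for about a second and let it go, and last stand the largest of the three steel weights upright in the middle of the pan. Set things down gently, don't press the small keys, and leave everything else where it is.

Things in the scene. Friction and masses are not known exactly. Their poses are not given: they have to be found in the camera images.
- balance: White lab balance, fixed to the table, 240 x 210 mm, deck 55 mm high. Origin: centre of its underside, on the table. Its x axis points from the keys (front, -x) to the back, y to its left, z up. The deck's three keys are at local x -88, the pan at local x +35
- pan (a point): Centre of the top face of the balance's round steel pan, 72 mm above the table; pan diameter 124 mm. A clear shield 4 mm thick, its rim 117 mm above the table, stands round the pan on three sides: 80 mm behind this point and 100 mm to either side; the sides reach 70 mm forward of it. Open at front and top. Axes as the balance
- zero_key_top (a point): Centre of the top of the zero key, the large round grey key (28 mm across) at local y +60 of the balance; it is pressed straight down, travel 6 mm against a spring of about 5 N at the bottom
- zero_key (a joint): Travel of the zero key in m: 0 up, 0.006 fully down; it springs back
- mode_key (a joint): Travel of the small key (16 mm across) in the middle, local y 0: 0 up, 0.006 down; leave alone
- print_key (a joint): Travel of the small key (16 mm across) at local y -50: 0 up, 0.006 down; leave alone
- mortar: Small white porcelain mortar, an open bowl standing on the pan: 55 mm high, 62 mm across at the rim, 58 mm at a height of 22 mm, foot 48 mm across, wall 6 mm; about 0.2 kg. Origin: centre of its underside, z up
- mat: Square cork mat, fixed, 130 x 130 x 6 mm, to the left or right of the balance. Origin: centre of its underside, on the table (its top is 6 mm higher); axes along its edges
- board: Wooden board, fixed, 200 (x) x 110 (y) x 12 mm, on the other side of the balance, on which the three weights stand in a row along x in any order. Origin: centre of its underside, on the table
- large_weight: Largest steel weight, 0.5 kg: upright cylinder 38 mm across and 48 mm high with a 24 mm knob on a 14 mm neck, 66 mm high in all. Origin: centre of its underside, z up
- medium_weight: Middle steel weight, same form: 30 mm across, 52 mm high in all. Origin: centre of its underside
- small_weight: Smallest steel weight, same form: 24 mm across, 43 mm high in all. Origin: centre of its underside
- cup: White plastic cup beyond the mat, 68 mm across the rim, 85 mm high. Origin: centre of its underside
- pestle: White porcelain pestle lying on the table on the robot's side of the mat, 100 mm long (along its x axis), 24 mm thick. Origin: at its middle, on the table
- jar: Glass jar with a metal lid beyond the weight board, 56 mm across, 75 mm high. Origin: centre of its underside
- bottle: Amber bottle behind the balance, 54 mm across, 120 mm high. Origin: centre of its underside
- tube (a point): Lower end of the upright corked test tube (25 mm across, from 105 to 268 mm above the table) that a fixed retort stand at the back holds out towards the robot by an arm at 200 mm height; the stand's 10 mm rod is 298 mm high and 120 mm from this point along the point's +x axis, its base 100 x 160 mm.
Things that resemble listed ones, but are neither listed nor needed, are in the scene too. Leave any purple or yellow look-alike of the large_weight alone.

How it is judged (in metres and radians):
On the way, in this order (a step that is already met when the one before it is completed fails the run):
1. the mortar stands upright and released on the cork mat (x of mortar in the frame of mat between -0.045 and 0.045 m and y of mortar in the frame of mat between -0.045 and 0.045 m and z of mortar in the frame of mat between 0.003 and 0.01 m and angle between mortar's own z axis and vertical below 0.1 rad and linear speed of mortar below 0.02 m/s and angular speed of mortar below 0.2 rad/s and contact force between the fingers and mortar below 0.1 N), for 0.2 s.
2. the zero key is held fully down (0.005 m or more) for 0.3 s (value of joint zero_key above 0.005 m), for 0.3 s.
3. the zero key is let go and is up again (value of joint zero_key below 0.001 m), for 0.1 s.
At the end, for the whole second after the job is handed in: The large weight stands upright, released and at rest on the pan, within 25 mm of its centre; the mortar stands upright, released and at rest on the mat, its centre within 45 mm of the mat's centre along each edge; all three keys are up (all of step 1 and horizontal distance between large_weight and pan below 0.025 m and z of large_weight in the frame of pan between -0.003 and 0.004 m and angle between large_weight's own z axis and vertical below 0.1 rad and linear speed of large_weight below 0.02 m/s and angular speed of large_weight below 0.2 rad/s and contact force between the fingers and large_weight below 0.1 N and value of joint each of zero_key, mode_key, print_key below 0.001 m); the robot touches nothing.
It fails at once if the zero key is pressed while the mortar or the weight is on the pan (value of joint zero_key above 0.003 m and ((horizontal distance between mortar and pan below 0.085 m and z of mortar in the frame of pan below 0.02 m) or (horizontal distance between large_weight and pan below 0.085 m and z of large_weight in the frame of pan below 0.02 m))).
It fails at once if one of the two small keys is pressed (value of joint any of mode_key, print_key above 0.003 m).
It fails at once if the mortar or the large weight is dropped from more than about 10 mm, or thrown ((contact force between the fingers and mortar below 0.05 N and linear speed of mortar above 0.45 m/s) or (contact force between the fingers and large_weight below 0.05 N and linear speed of large_weight above 0.45 m/s)).
It fails at once if the middle weight, the smallest weight: one is shifted more than 25 mm or tipped over (distance of any of medium_weight, small_weight from where it was at the start of the episode above 0.025 m or angle between any of medium_weight, small_weight's own z axis and vertical above 0.5 rad).
It fails at once if the plastic cup, the pestle, the jar, the bottle: one is shifted more than 25 mm or tipped over (distance of any of cup, pestle, jar, bottle from where it was at the start of the episode above 0.025 m or angle between any of cup, pestle, jar, bottle's own z axis and vertical above 0.5 rad).
It also fails if it takes over 70 s, if anything falls off the work surface, if the arm or the gripper's body presses on something with over 40 N, if the wrist force passes 120 N, or if a joint passes its speed limit or range.

ROBOT

A 6-joint arm with a two-finger parallel gripper is mounted at the origin on the work surface. World frame = base frame: x ahead of the robot, y to its left, z up, the work surface at z = 0. Lengths are in m, angles in degrees, forces in N, time in s.
With the tool pointing down it reaches from about 0.3 to 0.75 m from the base axis. Payload 8.5 kg.
Tool frame: the origin (TCP) lies midway between the tips of the shut fingers; the grasp point (between the pads) lies 19 mm behind it; z points along the fingers, y is the direction in which the jaws open and shut (so a half turn about z gives the same grasp; the last joint's range is limited). The gripper opens to 85 mm and grips with 20 to 120 N. Pads are 22 mm wide; open, the fingers measure 114 mm over their backs; the gripper's body (76 mm by 85 mm) begins 54 mm behind the grasp point. The pads swing forward as they close: fully open they stand 13 mm farther back than shut.
Start: joints at [-87.393, 21.807, 74.336, -0, 83.858, -12.336], TCP at [0.142, -0.531, 0.231] pointing down, gripper open.
Joint ranges: [-178.18, 178.18], [-50.72, 133.34], [12.68, 142.11], [-81.47, 261.47], [9.98, 163.14], [-165.26, 165.26]. Speed limits (degrees/s): [136.94, 136.94, 180, 180, 180, 180].

INTERFACE

Orientations are given as a 3x3 rotation matrix whose columns are the frame's x, y, z axes.
In Python, from rig import env, viewer, ticket gives the robot as it stands. The module is installed in compiled form; this text tells all that it offers.
- The arm moves only by the shell command python3 -m pendant 'ROWS' [FORCE]. ROWS is JSON, a list of rows, each a list of 3 entries, a list of its own where there are three numbers: the shift along the world's x, y, z in mm, then the turn about the world's z in rad, then the opening, from -1 (shut) to 1 (fully open). A call has 1 to 12 rows; each row shifts and turns the pose as measured when the row begins; what a row does not reach is not made up. A row lasts 1/8 s, in which the tool goes at most 62.5 mm and 10.7 degrees, less where a joint would pass 70% of its speed; a pose out of reach is approached as far as the arm can. A call with a gripper value outside its range is refused whole. The fingers move at their own pace and stop on an object; FORCE is the grip in N (left out, the last holds). Time passes only in rows, so rows that do not move let the fingers close. It gives the time, the measured TCP pose, the force and the opening at its end, in the units of the state.
- env.observe(): the state, without advancing time (a new reading comes with each control period).
- viewer.get_image(name): name is "side" or "top"; returns (picture, depth): 420x560x3 uint8, red, green, blue; 420x560 float32, m along the optical axis (not along the pixel's ray), 0 where there is no reading.
- viewer.camera_params(name): a dict with "fx", "fy", "cx", "cy" (pixels), "rvec" (rotation vector, rad) and "tvec" (3), from world to camera coordinates, as OpenCV has them. Camera axes: x right, y down, z forward; pixel columns grow to the right and rows downward; lengths in m; the calibration is good to about 2 mm. A picture is of the moment at which its call begins. camera_params takes no time and is no camera call.
- ticket.close_job(): hands the job in, once; it reports no verdict.
The state is a dict: "time_s": time; "q": joint angles; "qvel": joint speeds; "joint_efforts": joint torques, N m; "position": TCP position; "tool_rot": TCP orientation; "ft_force": force on the tool from outside, world axes, zero at the start; "wrist_torque": the same for the moment, N m; "grip_width": finger opening in m.
Only numpy, scipy, OpenCV 4.12 (cv2) and the standard library are available. Lean on these libraries where they do the work, as an engineer would, in place of code of your own. Each camera call takes 0.05 s, during which the arm holds its last target. There are 200 camera calls.

## Working session

There is one attempt and no reset: what is moved stays moved. The work goes in short steps, Python scripts to look and compute and a shell command to move; the robot and the scene stay as the last step left them, time stands still between calls to the robot, and variables do not carry over. Pictures are saved under pics/ and viewed, about 8 in all and at most 12, crops included, and the job is handed in when it is done.

```bash
mkdir -p pics
cat > h.py <<'E'
import numpy as np, cv2
from rig import env, viewer, ticket
def cam(n):
    p=viewer.camera_params(n); R=cv2.Rodrigues(np.array(p['rvec'],float))[0]; return p,R,np.array(p['tvec'],float).ravel()
def cloud(n,d):
    p,R,t=cam(n); v,u=np.mgrid[:d.shape[0],:d.shape[1]]
    c=np.stack([(u-p['cx'])/p['fx']*d,(v-p['cy'])/p['fy']*d,d],-1)
    return (c-t)@R
def save(f,im): cv2.imwrite('pics/'+f,im[...,::-1])
E
python3 - <<'E'
from h import *
for n in('top','side'):
    im,d=viewer.get_image(n); save(n+'0.png',im); np.savez(n+'0.npz',im=im,d=d)
    p,R,t=cam(n); print(n,p['fx'],-R.T@t)
s=env.observe(); print(s['tool_rot'],s['position'],s['grip_width'],s['time_s'],s['ft_force'])
E
```

```text
top 381.3750839075941 [ 0.45728995 -0.03291683  1.18183155]
side 481.3175345759557 [ 0.17919938 -0.946574    0.72308894]
[[ 9.66190002e-01  2.57831102e-01 -6.06111625e-05]
 [ 2.57830961e-01 -9.66189167e-01  1.29967094e-03]
 [ 2.76533743e-04 -1.27135651e-03 -9.99999154e-01]] [ 0.1418083  -0.53113373  0.23077781] 0.08527861863614669 0.1 [-0.16431079 -0.20944876 -0.81391943]
```

View pics/top0.png

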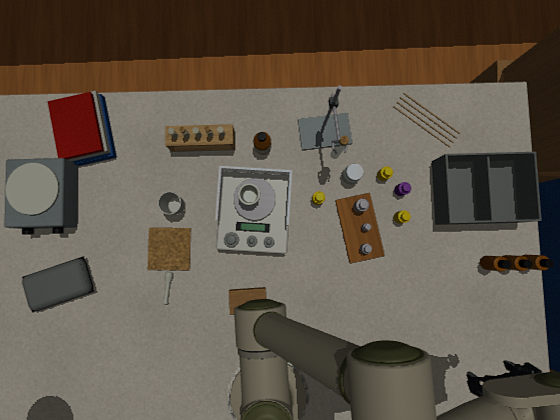

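View pics/side0.png

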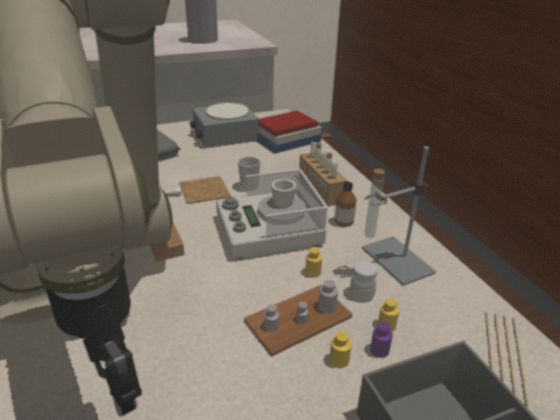

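The top view shows the balance around (254,210), with the mortar at (248,195) and the zero key at (232,240). The mat is at (169,249), the cup at (171,204) and the pestle at (168,288). Steel weights stand on the board at (362,205), (367,227) and (366,249). The look-alikes are yellow at (318,198), (386,174) and (404,216), and purple at (403,189). In the side view the steel weight at (328,297), farthest in x, is the largest, which matches (362,205) in the top view.

Run:
```python
from h import *
z=np.load('top0.npz'); im,d=z['im'],z['d']; P=cloud('top',d)
def st(name,box,lo,hi,mask=None):
    u0,v0,u1,v1=box; q=P[v0:v1,u0:u1]; m=(q[...,2]>lo)&(q[...,2]<hi)
    pts=q[m]; 
    c,r=cv2.minEnclosingCircle(pts[:,:2].astype(np.float32)*1000)
    print(name,len(pts),'mean',pts.mean(0).round(4),'circ',np.round(c,1),round(r,1),'z',np.percentile(pts[:,2],[5,50,95]).round(4)); return pts
st('mortar rim',(232,178,266,212),.118,.14)
pan=st('pan',(225,170,285,225),.066,.08)
for n,b in dict(zero=(222,231,241,249),mode=(243,232,260,249),prin=(261,233,277,250)).items(): st(n,b,.058,.075)
for n,b in dict(w1=(350,192,374,217),w2=(357,219,377,237),w3=(355,239,377,259)).items(): st(n,b,.03,.1)
st('cup',(155,185,190,220),.07,.1)
def rect(name,pts):
    r=cv2.minAreaRect(pts[:,:2].astype(np.float32)*1000); print(name,np.round(r[0],1),np.round(r[1],1),round(r[2],1),len(pts))
hsv=cv2.cvtColor(im,cv2.COLOR_RGB2HSV)
def colr(name,box,lo,hi):
    u0,v0,u1,v1=box; q=P[v0:v1,u0:u1]; m=(q[...,2]>lo)&(q[...,2]<hi)
    m=cv2.morphologyEx(m.astype(np.uint8),cv2.MORPH_OPEN,np.ones((3,3)))>0
    rect(name,q[m])
colr('balance deck',(210,160,300,262),.045,.062)
colr('board',(330,185,392,270),.008,.018)
colr('mat',(140,220,200,276),.003,.012)
for n,b in dict(tube=(310,80,360,185)).items():
    pts=st(n,b,.19,.4)
    for p in [pts[pts[:,2]>.24]]: print(p.min(0),p.max(0))
c=np.hstack([cv2.resize(im[155:265,210:300],None,fx=4,fy=4,interpolation=2),cv2.resize(im[155:265,305:415],None,fx=4,fy=4,interpolation=2)[:440]])
save('crop0.png',c[:, :800])
```

```text
mortar rim 140 mean [0.5945 0.0356 0.1268] circ [593.8  35. ] 30.5 z [0.1228 0.1268 0.1303]
pan 1083 mean [0.5846 0.0169 0.0726] circ [621.7  24.1] 96.7 z [0.0689 0.0726 0.0769]
zero 133 mean [0.4699 0.0916 0.0668] circ [469.   96.2] 31.2 z [0.0587 0.0671 0.0739]
mode 90 mean [0.4648 0.0339 0.0655] circ [464.1  34.4] 31.0 z [0.0582 0.0666 0.0706]
prin 100 mean [ 0.4605 -0.0157  0.0656] circ [461.4 -14. ] 27.6 z [0.0583 0.0667 0.0717]
w1 150 mean [ 0.5599 -0.292   0.0648] circ [ 560.5 -296. ] 19.3 z [0.0415 0.0624 0.0802]
w2 55 mean [ 0.4964 -0.3086  0.0473] circ [ 496.7 -311.3] 11.9 z [0.0345 0.0525 0.0577]
w3 89 mean [ 0.4323 -0.3026  0.0532] circ [ 431.9 -305.8] 14.7 z [0.0367 0.0497 0.0672]
cup 143 mean [0.5811 0.2723 0.0814] circ [579.4 268.1] 34.2 z [0.0716 0.0834 0.0873]
balance deck [548.2  25.9] [210.1 233.7] 85.0 3560
board [ 495.9 -296.5] [199.6 110.9] 10.8 1869
mat [446.6 290.7] [129.3 125.6] 88.5 1555
tube 478 mean [ 0.753  -0.202   0.2275] circ [ 764.7 -205.8] 79.6 z [0.1998 0.2126 0.2813]
[ 0.69024154 -0.22070798  0.24075813] [ 0.82552813 -0.19264107  0.30075924]
```

View pics/crop0.png

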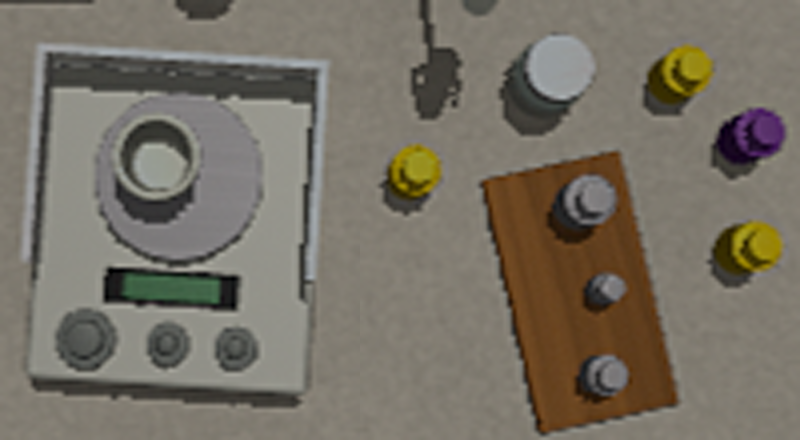

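The crop confirms the choice: the steel weight at crop (588,200) on the board is clearly the largest of the three, and the yellow and purple ones stand off the board. Measured heights match the given sizes (mortar rim 127, pan 72, weight knob 78). I'll set out for the mortar.

```bash
python3 -m pendant '[[[35,38,0],0,1],[[35,38,0],0,1],[[35,38,0],0,1],[[35,38,0],0,1],[[35,38,0],0,1],[[35,38,0],0,1],[[30,45,0],0,1],[[30,45,0],0,1],[[30,45,0],0,1],[[30,45,0],0,1],[[30,45,0],0,1],[[0,0,0],0,1]]' 40
python3 - <<'E'
from h import *
z=np.load('top0.npz'); im,d=z['im'],z['d']; P=cloud('top',d)
b=np.radians(-5); X=np.array([np.cos(b),np.sin(b)]); Y=np.array([-X[1],X[0]])
def med(u0,v0,u1,v1,lo,hi):
    q=P[v0:v1,u0:u1].reshape(-1,3); q=q[(q[:,2]>lo)&(q[:,2]<hi)]; return q
def ring(q,R):  # robust: maximise points within R minus outside: use circle grid
    from scipy.optimize import minimize
    f=lambda c:-np.sum(1/(1+np.exp((np.hypot(*(q[:,:2]-c).T)-R)/.001)))
    c0=np.median(q[:,:2],0); return min((minimize(f,c0+o,method='Nelder-Mead') for o in np.array([[0,0],[.004,0],[-.004,0],[0,.004],[0,-.004]])),key=lambda r:r.fun).x
zk=ring(med(218,228,244,252,.062,.072),.014)
mk=ring(med(243,230,261,250,.062,.072),.008); pk=ring(med(261,232,279,252,.062,.072),.008)
pn=ring(med(228,172,280,225,.066,.08),.062)
for n,c,l in(('z',zk,(-123,60)),('m',mk,(-123,0)),('p',pk,(-123,-50)),('pan',pn,(0,0))): print(n,c.round(4),'pan->',(c*1000-l[0]*X-l[1]*Y).round(1))
E
```

```text
time_s: 1.6
position: [0.5093, -0.0612, 0.2269]
tool_rot: [[0.967, 0.255, -0.003], [0.255, -0.967, 0.007], [-0.001, -0.007, -1.0]]
ft_force: [0.0, 0.3, -0.4]
grip_width: 0.0852
z [0.4678 0.0806] pan-> [585.1  10.1]
m [0.4542 0.0365] pan-> [576.7  25.8]
p [ 0.4635 -0.0078] pan-> [590.4  31.2]
pan [0.5861 0.0222] pan-> [586.1  22.2]
```

```bash
python3 -m pendant '[[[28,32,0],0,1],[[28,32,0],0,1],[[28,32,0],0,1],[[0,0,-25],0,1],[[0,0,-25],0,1],[[0,0,-20],0,1],[[0,0,0],0,1]]'
python3 - <<'E'
from h import *
s,_=viewer.get_image('side'); t,_=viewer.get_image('top')
a=cv2.resize(s[150:260,200:340],(560,440)); b=cv2.resize(t[160:270,205:265],(240,440)); save('m1.png',np.hstack([a,b]))
E
```

```text
time_s: 2.48
position: [0.594, 0.0332, 0.1531]
tool_rot: [[0.968, 0.251, -0.008], [0.251, -0.968, 0.005], [-0.006, -0.007, -1.0]]
ft_force: [0.1, 0.4, -0.7]
grip_width: 0.0854
```

View pics/m1.png

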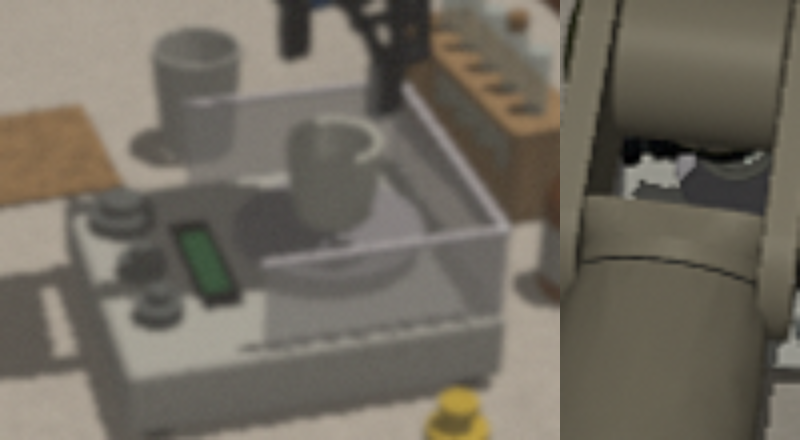

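The side crop shows the open fingertips at crop (292,55) and (385,110), straddling the mortar rim at (335,140). The top view is hidden by the arm. I'll check this numerically.

Run:
```python
from h import *
p,R,t=cam('side')
def pr(P): c=R@np.array(P)+t; return np.array([(c[0]/c[2]*p['fx']+p['cx']-200)*4,(c[1]/c[2]*p['fy']+p['cy']-150)*4]).round(0)
s=env.observe(); T=np.array(s['tool_rot']); o=np.array(s['position'])
for k in(-.05,.05): print('tip',k,pr(o+T@[0,k,-.013]))
print('rim c',pr([.594,.035,.127]),'rim near',pr([.594,.004,.127]),'foot c',pr([.594,.035,.072]))
for y in(-.031,.031): print('rim x',y,pr([.594+y,.035,.127]))
```

```text
tip -0.05 [290.  48.]
tip 0.05 [386. 111.]
rim c [333. 135.] rim near [351. 158.] foot c [330. 209.]
rim x -0.031 [287. 143.]
rim x 0.031 [378. 127.]
```

The predicted pixels match the image, so I'll descend and grip.

```bash
python3 -m pendant '[[[0,2,-20],0,1],[[0,0,-20],0,1],[[0,0,-18],0,1],[[0,0,-10],0,1],[[0,0,0],0,0.3],[[0,0,0],0,0],[[0,0,0],0,-0.3],[[0,0,0],0,-0.5],[[0,0,0],0,-0.5],[[0,0,0],0,-0.5],[[0,0,0],0,-0.5],[[0,0,0],0,-0.5]]' 40
```

```text
time_s: 4.08
position: [0.5982, 0.0333, 0.0932]
tool_rot: [[0.968, 0.25, 0.009], [0.25, -0.968, 0.003], [0.01, -0.0, -1.0]]
ft_force: [0.0, 0.2, -1.5]
grip_width: 0.0609
```

```bash
python3 -m pendant '[[[0,0,8],0,-0.5],[[0,0,15],0,-0.5],[[0,0,25],0,-0.5],[[0,0,30],0,-0.5],[[0,0,30],0,-0.5],[[0,0,20],0,-0.5],[[0,0,0],0,-0.5]]'
python3 - <<'E'
from h import *
s,_=viewer.get_image('side'); save('m2.png',cv2.resize(s[100:260,180:380],(800,640))[:600])
E
```

```text
time_s: 4.95
position: [0.598, 0.0334, 0.2317]
tool_rot: [[0.968, 0.25, 0.015], [0.25, -0.968, 0.002], [0.015, 0.002, -1.0]]
ft_force: [-0.1, 0.6, -2.9]
grip_width: 0.0612
```

View pics/m2.png

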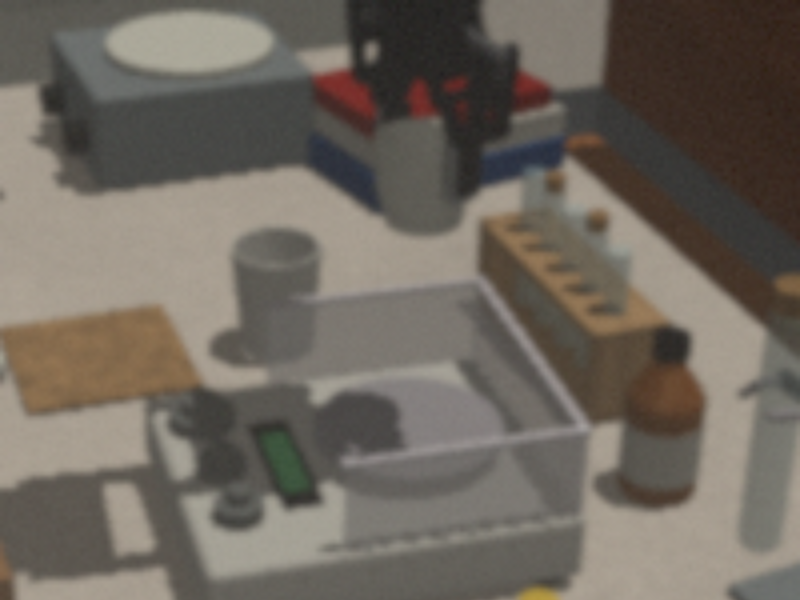

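The mortar is lifted and hangs upright at about (420,170), and the pan is empty. The wrist carries about 2 N more, as expected. Next I carry it to the mat.

```bash
python3 -m pendant '[[[-12,20,0],0,-0.5],[[-21,37,0],0,-0.5],[[-21,37,0],0,-0.5],[[-21,37,0],0,-0.5],[[-21,37,0],0,-0.5],[[-21,37,0],0,-0.5],[[-21,37,0],0,-0.5],[[-9,16,0],0,-0.5],[[0,0,-30],0,-0.5],[[0,0,-40],0,-0.5],[[0,0,-35],0,-0.5],[[0,0,0],0,-0.5]]'
```

```text
time_s: 6.5
position: [0.4296, 0.3058, 0.1142]
tool_rot: [[0.966, 0.257, -0.006], [0.257, -0.966, 0.001], [-0.006, -0.003, -1.0]]
ft_force: [0.1, 0.7, -1.4]
grip_width: 0.0607
```

```bash
python3 -m pendant '[[[20,-14,0],0,-0.5],[[0,0,-15],0,-0.5],[[0,0,-20],0,-0.5],[[0,0,-15],0,-0.5],[[0,0,-8],0,-0.5],[[0,0,0],0,-0.5],[[0,0,0],0,-0.5]]'
python3 - <<'E'
from h import *
s,_=viewer.get_image('side'); save('m3.png',cv2.resize(s[120:230,140:280],(700,550)))
t,d=viewer.get_image('top'); np.savez('top1.npz',im=t,d=d); print(env.observe()['position'])
E
```

```text
time_s: 7.38
position: [0.4476, 0.2949, 0.0588]
tool_rot: [[0.966, 0.259, -0.002], [0.259, -0.966, 0.004], [-0.001, -0.005, -1.0]]
ft_force: [-0.0, -0.1, -0.9]
grip_width: 0.0608
[0.44767785 0.29476814 0.05873198]
```

View pics/m3.png

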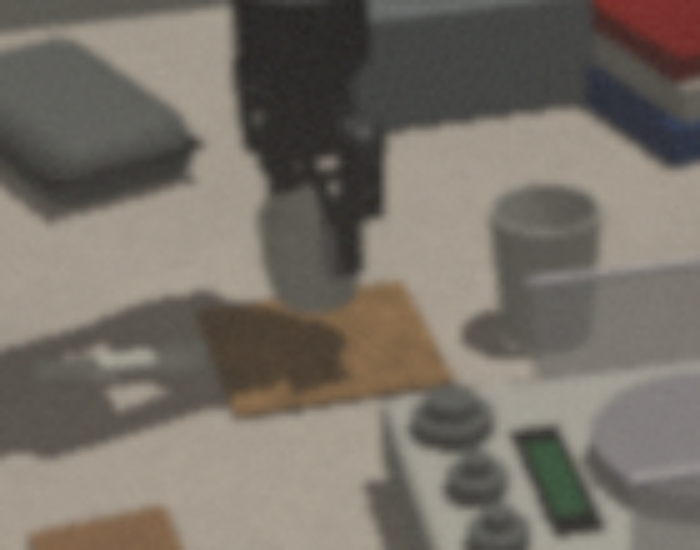

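The mortar hangs upright about 30 mm above the mat; its foot is at crop (310,300) and the mat is centred at (325,350). Now I lower it gently.

```bash
python3 -m pendant '[[[3,-2,-10],0,-0.5],[[0,0,-10],0,-0.5],[[0,0,-4],0,-0.5],[[0,0,-2],0,-0.5],[[0,0,0],0,-0.5],[[0,0,0],0,-0.5]]'
```

```text
time_s: 8.22
position: [0.4511, 0.2926, 0.0311]
tool_rot: [[0.966, 0.258, -0.002], [0.258, -0.966, 0.005], [-0.001, -0.005, -1.0]]
ft_force: [-0.0, -0.6, -1.7]
grip_width: 0.0607
```

```bash
python3 -m pendant '[[[0,0,-2],0,-0.5],[[0,0,0],0,-0.5],[[0,0,-2],0,-0.5],[[0,0,0],0,-0.5]]'
```

```text
time_s: 8.72
position: [0.4512, 0.2927, 0.0272]
tool_rot: [[0.966, 0.259, -0.001], [0.259, -0.966, 0.005], [0.0, -0.005, -1.0]]
ft_force: [-0.4, 0.6, -1.3]
grip_width: 0.0605
```

```bash
python3 -m pendant '[[[0,0,-2],0,-0.5],[[0,0,0],0,-0.5]]'; python3 -m pendant '[[[0,0,-1],0,-0.5],[[0,0,0],0,-0.5]]'
```

```text
time_s: 8.98
position: [0.4514, 0.2928, 0.0267]
tool_rot: [[0.966, 0.259, 0.0], [0.259, -0.966, 0.005], [0.002, -0.005, -1.0]]
ft_force: [0.5, -0.2, -1.3]
grip_width: 0.0608
time_s: 9.22
position: [0.4513, 0.2929, 0.0266]
tool_rot: [[0.966, 0.259, 0.001], [0.259, -0.966, 0.005], [0.002, -0.005, -1.0]]
ft_force: [-0.1, 0.0, -1.8]
grip_width: 0.0606
```

```bash
python3 -m pendant '[[[0,0,-3],0,-0.5],[[0,0,0],0,-0.5]]'
python3 - <<'E'
from h import *
f=[]
for i in range(4): s,d=viewer.get_image('side'); f.append(env.observe()['ft_force'])
print(np.mean(f,0)); save('m4.png',cv2.resize(s[140:230,150:260],(733,600),interpolation=2))
E
```

```text
time_s: 9.48
position: [0.4516, 0.2931, 0.0268]
tool_rot: [[0.966, 0.259, 0.003], [0.259, -0.966, 0.006], [0.005, -0.005, -1.0]]
ft_force: [0.5, -0.5, -2.4]
grip_width: 0.061
[-1.59454994  0.05840787  5.79844751]
```

View pics/m4.png

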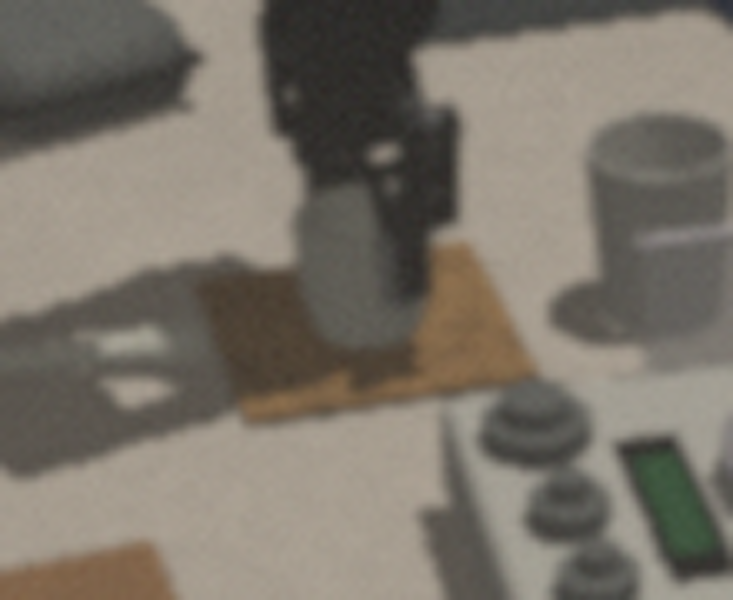

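The wrist reads about +6 N and the mortar sits on the mat, with its foot near crop (360,345). I'll release and rise.

```bash
python3 -m pendant '[[[0,0,0],0,-0.5],[[0,0,0],0,0.5],[[0,0,0],0,0.7],[[0,0,0],0,1],[[0,0,0],0,1],[[0,0,10],0,1],[[0,0,25],0,1],[[0,0,35],0,1],[[0,0,35],0,1],[[0,0,25],0,1],[[0,0,0],0,1]]'
python3 - <<'E'
from h import *
s,d=viewer.get_image('side'); P=cloud('side',d); save('m5.png',cv2.resize(s[120:230,140:280],(700,550)))
q=P[140:210,180:240].reshape(-1,3)
for lo,hi in((.054,.075),(.02,.05)):
    m=q[(q[:,2]>lo)&(q[:,2]<hi)&(abs(q[:,0]-.45)<.05)&(abs(q[:,1]-.29)<.05)]; print(len(m),cv2.minEnclosingCircle((m[:,:2]*1000).astype(np.float32)),np.percentile(m[:,2],95))
E
```

```text
time_s: 11.05
position: [0.4514, 0.293, 0.1626]
tool_rot: [[0.966, 0.259, 0.004], [0.259, -0.966, 0.007], [0.006, -0.005, -1.0]]
ft_force: [0.1, -0.5, -0.6]
grip_width: 0.0856
105 ((447.7065124511719, 290.3319396972656), 34.07807540893555) 0.06026342795021241
231 ((449.55517578125, 289.52716064453125), 32.2468376159668) 0.04846678071851408
```

View pics/m5.png

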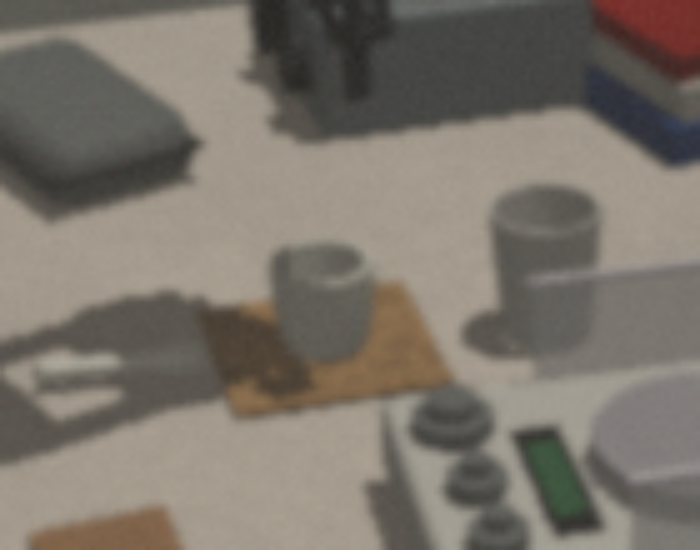

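The mortar stands upright and released in the middle of the mat (measured about (448,290), rim at 60). Next is the zero key, which I measure in both views.

```bash
python3 -m pendant '[[[5,-35,0],0,0],[[5,-40,0],0,-1],[[5,-40,0],0,-1],[[4,-40,0],0,-1],[[0,-25,0],0,-1],[[0,-8,0],0,-1],[[0,0,0],0,-1],[[0,0,0],0,-1]]'
python3 - <<'E'
from h import *
s,d=viewer.get_image('side'); P=cloud('side',d)
p,R,t=cam('side'); C=-R.T@t
for h in(.060,.065,.07):
    r=R.T@np.array([(230.4-p['cx'])/p['fx'],(199.5-p['cy'])/p['fy'],1]); print(h,(C+r*(h-C[2])/r[2]).round(4))
z=np.load('side0.npz')['d'] ; P0=cloud('side',z)
for n,Q in(('now',P),('start',P0)):
    q=Q[185:215,215:250].reshape(-1,3); r=np.hypot(q[:,0]-.469,q[:,1]-.0935)
    for a,b in((0,.006),(.006,.01),(.01,.013),(.013,.016),(.016,.02),(.02,.03)): m=q[(r>=a)&(r<b)]; print(n,a,len(m),np.median(m[:,2]).round(4) if len(m) else '')
E
```

```text
time_s: 12.1
position: [0.4661, 0.1004, 0.1537]
tool_rot: [[0.965, 0.261, -0.012], [0.261, -0.965, 0.005], [-0.01, -0.008, -1.0]]
ft_force: [-0.0, -0.1, -0.8]
grip_width: -0.0001
0.06 [0.4763 0.1128 0.06  ]
0.065 [0.4741 0.1048 0.065 ]
0.07 [0.4718 0.0968 0.07  ]
now 0 10 0.0757
now 0.006 16 0.0752
now 0.01 20 0.0725
now 0.013 38 0.0689
now 0.016 42 0.0639
now 0.02 127 0.0545
start 0 11 0.0742
start 0.006 19 0.075
start 0.01 26 0.0725
start 0.013 25 0.07
start 0.016 44 0.0645
start 0.02 122 0.0549
```

```bash
python3 -m pendant '[[[4,-7,-15],0,-1],[[0,0,-20],0,-1],[[0,0,-20],0,-1],[[0,0,-10],0,-1],[[0,0,0],0,-1],[[0,0,0],0,-1]]'
```

```text
time_s: 12.9
position: [0.4707, 0.097, 0.0879]
tool_rot: [[0.964, 0.267, -0.009], [0.267, -0.964, 0.005], [-0.007, -0.008, -1.0]]
ft_force: [-0.4, -0.4, -0.2]
grip_width: 0.0001
```

```bash
python3 -m pendant '[[[-1,-3,-7],0,-1],[[0,0,0],0,-1]]'; python3 -m pendant '[[[0,0,-5],0,-1],[[0,0,0],0,-1]]';python3 -m pendant '[[[0,0,-4],0,-1],[[0,0,0],0,-1]]'
```

```text
time_s: 13.15
position: [0.47, 0.0938, 0.0813]
tool_rot: [[0.964, 0.267, -0.007], [0.267, -0.964, 0.005], [-0.006, -0.007, -1.0]]
ft_force: [-0.6, -0.1, -0.2]
grip_width: 0.0001
time_s: 13.4
position: [0.4703, 0.0937, 0.0763]
tool_rot: [[0.964, 0.266, -0.006], [0.267, -0.964, 0.005], [-0.005, -0.007, -1.0]]
ft_force: [-0.2, 0.0, 2.0]
grip_width: -0.0001
time_s: 13.65
position: [0.4704, 0.0937, 0.0724]
tool_rot: [[0.964, 0.266, -0.006], [0.267, -0.964, 0.005], [-0.004, -0.007, -1.0]]
ft_force: [-1.3, -0.4, 4.6]
grip_width: 0.0001
```

```bash
python3 -m pendant '[[[0,0,-3],0,-1],[[0,0,-2],0,-1]]'; python3 -m pendant '[[[0,0,-2],0,-1],[[0,0,-2],0,-1]]'
```

```text
time_s: 13.9
position: [0.4706, 0.0937, 0.0704]
tool_rot: [[0.964, 0.267, -0.004], [0.267, -0.964, 0.005], [-0.002, -0.006, -1.0]]
ft_force: [-11.2, -0.4, 38.3]
grip_width: 0.0002
time_s: 14.15
position: [0.4705, 0.0937, 0.0706]
tool_rot: [[0.963, 0.268, -0.001], [0.268, -0.963, 0.004], [0.001, -0.004, -1.0]]
ft_force: [-8.1, -1.3, 28.0]
grip_width: -0.0003
```

The key has bottomed (TCP 70.5 mm, a hard stop at about 30 N). I'll hold it more softly, then let go.

```bash
python3 -m pendant '[[[0,0,-1],0,-1],[[0,0,-1],0,-1],[[0,0,-1],0,-1],[[0,0,-1],0,-1],[[0,0,-1],0,-1],[[0,0,-1],0,-1],[[0,0,-1],0,-1]]'
```

```text
time_s: 15.02
position: [0.4705, 0.0937, 0.0708]
tool_rot: [[0.963, 0.269, 0.006], [0.269, -0.963, 0.002], [0.006, -0.001, -1.0]]
ft_force: [-4.9, -0.3, 16.3]
grip_width: -0.0001
```

```bash
python3 -m pendant '[[[0,0,8],0,-1],[[0,0,15],0,-1],[[0,0,30],0,-1],[[0,0,35],0,-1],[[0,0,35],0,-1],[[0,0,25],0,1],[[0,0,0],0,1],[[0,0,0],0,1]]'
python3 - <<'E'
from h import *
t,d=viewer.get_image('top'); np.savez('top2.npz',im=t,d=d); P=cloud('top',d)
q=P[185:225,345:380].reshape(-1,3); m=q[(q[:,2]>.066)&(q[:,2]<.09)]
print(len(m),cv2.minEnclosingCircle((m[:,:2]*1000).astype(np.float32)),m.mean(0) if len(m) else '')
s,d=viewer.get_image('side'); np.savez('side2.npz',im=s,d=d); P=cloud('side',d)
q=P[275:320,310:345].reshape(-1,3)
for a,b in((.068,.09),(.03,.056)):
    m=q[(q[:,2]>a)&(q[:,2]<b)]; print(len(m),cv2.minEnclosingCircle((m[:,:2]*1000).astype(np.float32)),m.mean(0))
E
```

```text
time_s: 16.02
position: [0.4689, 0.0938, 0.2213]
tool_rot: [[0.963, 0.269, 0.002], [0.269, -0.963, 0.003], [0.003, -0.002, -1.0]]
ft_force: [-1.3, 0.4, 0.3]
grip_width: 0.0541
54 ((563.805908203125, -296.4776306152344), 13.856588363647461) [ 0.56133005 -0.29540654  0.07771495]
96 ((560.7522583007812, -296.23077392578125), 12.790698051452637) [ 0.56042696 -0.2981303   0.0751349 ]
178 ((560.2579956054688, -298.0265197753906), 18.955202102661133) [ 0.55433487 -0.30775625  0.04339386]
```

The key was held about 1.3 s and has been released. The weight is confirmed at (560.5,-296.5) by both cameras. Heading there.

```bash
python3 -m pendant '[[[5,-20,0],0,1],[[9,-38,0],0,1],[[9,-38,0],0,1],[[9,-38,0],0,1],[[9,-38,0],0,1],[[9,-38,0],0,1],[[9,-38,0],0,1],[[9,-38,0],0,1],[[9,-38,0],0,1],[[9,-38,0],0,1],[[4,-15,0],0,1],[[0,0,0],0,1]]'
```

```text
time_s: 17.62
position: [0.5574, -0.2938, 0.208]
tool_rot: [[0.963, 0.271, -0.018], [0.271, -0.963, 0.013], [-0.014, -0.018, -1.0]]
ft_force: [-0.4, 0.4, 0.5]
grip_width: 0.0854
```

```bash
python3 -m pendant '[[[2,-2,-30],0,1],[[0,0,-35],0,1],[[0,0,-25],0,1],[[0,0,0],0,1],[[0,0,0],0,1]]'
python3 - <<'E'
from h import *
s,d=viewer.get_image('side'); c=cv2.resize(s[230:350,250:400],(750,600))
p,R,t=cam('side')
def pr(P): c=R@np.array(P)+t; return np.array([(c[0]/c[2]*p['fx']+p['cx']-250)*5,(c[1]/c[2]*p['fy']+p['cy']-230)*5]).round(0)
st=env.observe(); T=np.array(st['tool_rot']); o=np.array(st['position']); print(o,[pr(o+T@[0,k,-.013]) for k in(-.05,.05)],pr([.5605,-.2965,.078]))
save('w1.png',c)
E
```

```text
time_s: 18.25
position: [0.5595, -0.2892, 0.1174]
tool_rot: [[0.961, 0.276, -0.017], [0.276, -0.961, 0.014], [-0.013, -0.018, -1.0]]
ft_force: [0.1, 0.3, 0.8]
grip_width: 0.0852
[ 0.55946182 -0.28925075  0.11738197] [array([311.,  90.]), array([482., 220.])] [394. 264.]
```

View pics/w1.png

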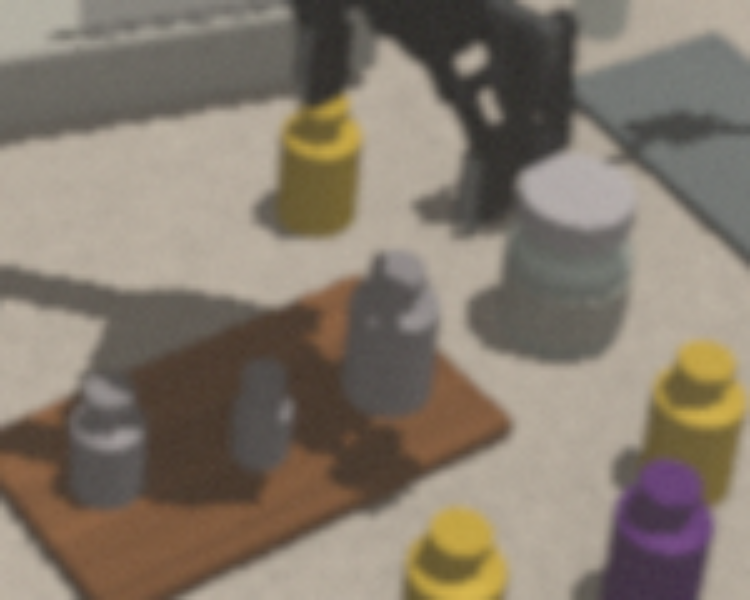

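The fingertips at crop (315,95) and (485,220) straddle the large weight's knob at (402,268), with the neighbours and jar clear. I'll correct 7 mm in y and descend.

```bash
python3 -m pendant '[[[2,-7,0],0,1],[[0,0,-15],0,1],[[0,0,-20],0,1],[[0,0,-20],0,1],[[0,0,-15],0,1],[[0,0,0],0,1],[[0,0,0],0,1]]'
```

```text
time_s: 19.18
position: [0.5619, -0.2974, 0.0453]
tool_rot: [[0.961, 0.275, -0.014], [0.275, -0.961, 0.012], [-0.011, -0.015, -1.0]]
ft_force: [-0.5, -0.7, 0.2]
grip_width: 0.0851
```

```bash
python3 -m pendant '[[[0,1,-12],0,1],[[0,0,-9],0,1],[[0,0,-3],0,1],[[0,0,0],0,0.2],[[0,0,0],0,-0.2],[[0,0,0],0,-0.5],[[0,0,0],0,-0.6],[[0,0,0],0,-0.7],[[0,0,0],0,-0.7],[[0,0,0],0,-0.7],[[0,0,0],0,-0.7]]' 60
```

```text
time_s: 20.55
position: [0.5625, -0.2965, 0.0213]
tool_rot: [[0.961, 0.275, -0.012], [0.275, -0.961, 0.01], [-0.009, -0.013, -1.0]]
ft_force: [-0.3, 0.2, -1.1]
grip_width: 0.0364
```

```bash
python3 -m pendant '[[[0,0,8],0,-0.7],[[0,0,15],0,-0.7],[[0,0,25],0,-0.7],[[0,0,35],0,-0.7],[[0,0,35],0,-0.7],[[0,0,35],0,-0.7],[[0,0,20],0,-0.7],[[0,0,0],0,-0.7]]'
```

```text
time_s: 21.55
position: [0.5605, -0.2952, 0.2039]
tool_rot: [[0.961, 0.275, -0.013], [0.275, -0.961, 0.011], [-0.01, -0.014, -1.0]]
ft_force: [-0.5, 0.1, -5.4]
grip_width: 0.0366
```

The weight is held (about 5 N). I carry it to the pan.

```bash
python3 -m pendant '[[[2,20,0],0,-0.7],[[3,36,0],0,-0.7],[[3,36,0],0,-0.7],[[3,36,0],0,-0.7],[[3,36,0],0,-0.7],[[3,36,0],0,-0.7],[[3,36,0],0,-0.7],[[3,36,0],0,-0.7],[[3,30,0],0,-0.7],[[0,10,0],0,-0.7],[[0,0,0],0,-0.7],[[0,0,0],0,-0.7]]'
```

```text
time_s: 23.05
position: [0.5788, 0.0371, 0.1928]
tool_rot: [[0.96, 0.278, -0.034], [0.279, -0.96, 0.021], [-0.027, -0.029, -0.999]]
ft_force: [-0.2, -0.1, -4.9]
grip_width: 0.0366
```

```bash
python3 -m pendant '[[[9,-14,0],0,-0.7],[[0,0,-15],0,-0.7],[[0,0,-25],0,-0.7],[[0,0,-25],0,-0.7],[[0,0,-12],0,-0.7],[[0,0,-5],0,-0.7],[[0,0,0],0,-0.7],[[0,0,0],0,-0.7]]'
```

```text
time_s: 24.05
position: [0.5883, 0.0181, 0.1059]
tool_rot: [[0.962, 0.272, -0.035], [0.273, -0.962, 0.021], [-0.028, -0.029, -0.999]]
ft_force: [0.3, 0.5, -4.4]
grip_width: 0.037
```

```bash
python3 -m pendant '[[[0,5,-6],0,-0.7],[[0,0,-8],0,-0.7],[[0,0,-5],0,-0.7],[[0,0,0],0,-0.7],[[0,0,0],0,-0.7]]'
python3 - <<'E'
from h import *
s,d=viewer.get_image('side'); save('w2.png',cv2.resize(s[140:260,200:350],(750,600)))
p,R,t=cam('side')
def pr(P): c=R@np.array(P)+t; return np.array([(c[0]/c[2]*p['fx']+p['cx']-200)*5,(c[1]/c[2]*p['fy']+p['cy']-140)*5]).round(0)
print(pr([.586,.0225,.072]),env.observe()['position'])
E
```

```text
time_s: 24.68
position: [0.5887, 0.0237, 0.0864]
tool_rot: [[0.962, 0.273, -0.033], [0.273, -0.962, 0.02], [-0.026, -0.029, -0.999]]
ft_force: [-1.3, 0.7, -3.8]
grip_width: 0.0366
[408. 326.] [0.58866668 0.02369534 0.08644297]
```

View pics/w2.png

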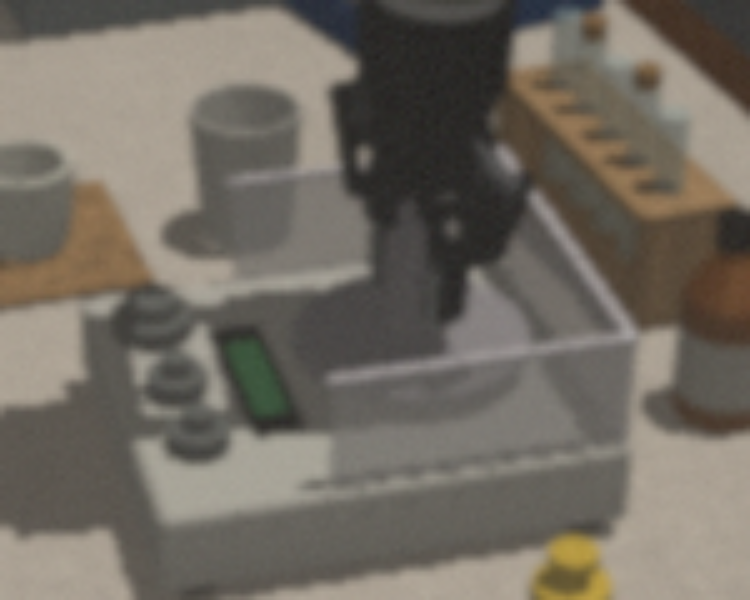

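The weight hangs just above the pan's middle, predicted at crop (408,326), and the mortar still stands on the mat at left. Last few mm.

```bash
python3 -m pendant '[[[0,0,-3],0,-0.7],[[0,0,0],0,-0.7]]'; python3 -m pendant '[[[0,0,-2],0,-0.7],[[0,0,0],0,-0.7]]'; python3 -m pendant '[[[0,0,-2],0,-0.7],[[0,0,0],0,-0.7]]'
```

```text
time_s: 24.98
position: [0.5888, 0.0236, 0.0834]
tool_rot: [[0.962, 0.272, -0.032], [0.273, -0.962, 0.02], [-0.026, -0.028, -0.999]]
ft_force: [-0.2, 0.9, -4.6]
grip_width: 0.0367
time_s: 25.22
position: [0.5889, 0.0236, 0.0816]
tool_rot: [[0.962, 0.273, -0.032], [0.273, -0.962, 0.02], [-0.025, -0.028, -0.999]]
ft_force: [0.4, 0.3, -4.7]
grip_width: 0.0367
time_s: 25.48
position: [0.5891, 0.0236, 0.0818]
tool_rot: [[0.962, 0.273, -0.03], [0.273, -0.962, 0.02], [-0.023, -0.027, -0.999]]
ft_force: [0.5, 0.7, -5.4]
grip_width: 0.037
```

```bash
python3 -m pendant '[[[0,0,-2],0,-0.7]]'; python3 -m pendant '[[[0,0,0],0,-0.7],[[0,0,0],0,-0.3],[[0,0,0],0,0],[[0,0,0],0,0.6],[[0,0,0],0,1],[[0,0,0],0,1],[[0,0,0],0,1],[[0,0,15],0,1],[[0,0,25],0,1],[[0,0,35],0,1],[[0,0,40],0,1],[[0,0,0],0,1]]'
```

```text
time_s: 25.6
position: [0.5893, 0.0236, 0.0813]
tool_rot: [[0.962, 0.273, -0.029], [0.273, -0.962, 0.019], [-0.022, -0.027, -0.999]]
ft_force: [-8.3, 1.4, 19.9]
grip_width: 0.0367
time_s: 27.1
position: [0.5902, 0.0234, 0.2048]
tool_rot: [[0.962, 0.273, -0.023], [0.273, -0.962, 0.019], [-0.017, -0.024, -1.0]]
ft_force: [1.2, -0.3, -0.5]
grip_width: 0.0852
```

```bash
python3 -m pendant '[[[-10,0,30],0,1],[[-20,0,20],0,1],[[0,0,0],0,1],[[0,0,0],0,1]]'
python3 - <<'E'
from h import *
s,d=viewer.get_image('side'); P=cloud('side',d); save('w3.png',cv2.resize(s[140:260,180:330],(750,600)))
q=P[150:240,255:315].reshape(-1,3); q=q[np.hypot(q[:,0]-.586,q[:,1]-.022)<.04]
for a,b in((.126,.15),(.088,.115)):
    m=q[(q[:,2]>a)&(q[:,2]<b)]; print(len(m),cv2.minEnclosingCircle((m[:,:2]*1000).astype(np.float32)),np.percentile(m[:,2],[50,90]))
q=P[140:210,180:240].reshape(-1,3); m=q[(q[:,2]>.05)&(q[:,2]<.075)&(abs(q[:,0]-.45)<.05)&(abs(q[:,1]-.29)<.05)]
print(cv2.minEnclosingCircle((m[:,:2]*1000).astype(np.float32)),np.percentile(m[:,2],95))
E
```

```text
time_s: 27.6
position: [0.5589, 0.0236, 0.2554]
tool_rot: [[0.962, 0.273, -0.025], [0.273, -0.962, 0.019], [-0.019, -0.025, -1.0]]
ft_force: [0.1, -0.3, 0.7]
grip_width: 0.0852
54 ((588.5479125976562, 22.367450714111328), 13.400464057922363) [0.13466587 0.13682313]
139 ((587.083984375, 16.52962875366211), 18.536645889282227) [0.10164164 0.11272824]
((446.4400634765625, 289.7720031738281), 33.719757080078125) 0.06056378661561414
```

View pics/w3.png

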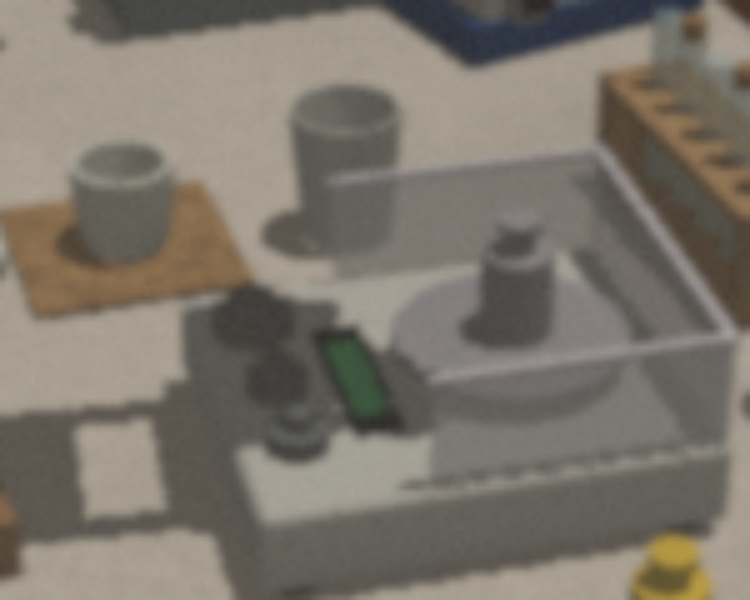

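The weight stands upright at crop (515,300) in the middle of the pan, about 3 mm off centre. The mortar stands on the mat at (120,205), and the arm is clear. I'm handing in.

```bash
python3 -c "
from rig import ticket; print(ticket.close_job())"
```

```text
the job is handed in; nothing more can be done
None
```

The balance check is done and handed in at about 28 s on the robot's clock, out of 70 s allowed. The hand-in reports no verdict.

- **Mortar:** it went from the pan to the cork mat, where it stands upright and released. It measures about (446, 290) mm, against the mat's centre at (447, 291).
- **Zero key:** I pressed it down to its hard stop with the pan empty, held it about 1.3 s and let it go. The press peaked at about 38 N just after the key bottomed, which is more than intended, then eased to 16 N. I had no direct reading of the key's travel. That it was fully down and came back up rests on the hard stop in the force reading and on raising the tool well clear.
- **Large weight:** it stands upright and released on the pan, its knob measured at about (588.5, 22.4) mm, roughly 3 mm from the pan's centre. The body points of the same weight gave y = 16.5 mm, because that camera sees only the near side.

In the last picture the robot was clear of everything. I saw no sign that other objects had moved, but that picture did not cover the board with the other weights, the jar or the pestle.

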